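# Nip up the ring nut on the reef frame's threaded stub

## Task

Take the loose ribbed ring nut, set it upright over the threaded plastic stub on the little wooden-footed pipe stand and screw it down clockwise, counting about one full turn, until it bears on the black rubber gasket and the resistance clearly rises. Nip it up snugly, but do not force it: the gasket must not be crushed solid. Let go, leave it screwed on, and leave everything else where it is.

Things in the scene. Friction and masses are not known exactly. Their poses are not given: they have to be found in the camera images.
- ring_nut: loose ring nut of cream plastic, lying flat, right way up: ribbed outside 44 mm across, 26 mm tall, about 60 g; plain bore 29 mm wide with three small lugs (120 degrees apart, one along +x; 4 mm above the underside, 2.8 mm thick) that reach in to a circle of 19 mm. The lugs' end goes on first. Origin: centre of its underside, z up along its axis
- stand: fixed pipe stand: a 150 x 130 x 18 mm wooden board with an upright cream plastic pillar in its middle (31 mm wide), topped by the flange and, above that, the threaded stub. Origin: centre of the board's underside, on the counter; z up along the stub's axis
- flange: flange of the stand, a fixed cream disc 41 mm across on the stub's axis, carrying black rubber packing and on it a sprung gasket ring 40 mm across. Origin: centre of the disc's top, 60 mm above the counter. The gasket's top is 10 to 17 mm higher: it differs each time, unmeasured. Pressed, it gives way against 4 N plus 5 N per mm, solid after 6.5 mm
- stub_top (a point): top of the threaded stub, on its axis, 48 mm above the flange (108 mm above the counter). From here down: a cone 8 mm tall (7 to 16 mm wide), 6 mm of plain core 16 mm wide, then the thread, down to below the gasket
- sleeve: bystander: plain cream pipe sleeve standing upright, 33 mm across, 42 mm tall. Origin: centre of its underside
- cap: bystander: cream pipe cap with a closed domed top, 39 mm across, 28 mm tall. Origin: centre of its underside
- elbow: bystander: cream pipe elbow, 33 mm thick, 45 mm tall, its side mouth 40 mm out along its -x. Origin: centre of its underside
- rock_a: bystander: brown porous rock, about 110 x 80 x 55 mm. Origin: centre of its underside
- rock_b: bystander: brown porous rock, about 90 x 130 x 65 mm. Origin: centre of its underside
- brush: bystander: white and blue scrubbing brush with a bow handle, 170 x 50 x 96 mm. Origin: centre of its underside
- bottle: bystander: clear bottle with blue cap, 68 mm wide, 210 mm tall. Origin: centre of its underside
- drill: bystander: grey cordless drill lying on its side, about 200 x 200 x 62 mm. Origin: on the counter under its barrel
- thread_start (a point): upper end of the thread on the stub's axis, 14 mm below its top. Right-handed (clockwise from above screws down), three starts 120 degrees apart, 21 mm descent per turn, crest 26.4 mm, core 16 mm wide; slack about 1 mm axially, 1.5 mm sideways. Lugs land on it with the nut's underside about 1 mm below this point; then up to a third of a turn under a light push finds a start
- pillar_foot (a point): foot of the pillar, on its axis, on the board's top, 18 mm above the counter. How the nut turns: from a found start it meets the gasket after about 0.75 to 1.1 turns, freely until then; against the gasket the moment rises by some 0.01 to 0.02 N m per N of gasket load (read it after slow, small turns: it falls off at a quick stop). Let go, the thread holds by friction

How it is judged:
By the outcome, as a careful person would: the job done as asked, in the order asked, and still so for the second after the job is handed in, with the robot touching nothing.
It also fails if it takes over 72 s, if anything falls off the work surface, if the arm or the gripper's body presses on something with over 40 N, if the wrist force passes 120 N, or if a joint passes its speed limit or range.

## Robot

A 6-joint arm with a two-finger parallel gripper is mounted at the origin on the work surface. World frame = base frame: x ahead of the robot, y to its left, z up, the work surface at z = 0. Lengths are in m, angles in rad, forces in N, time in s.
With the tool pointing down it reaches from about 0.3 to 0.75 m from the base axis. Payload 8.5 kg.
Tool frame: the origin (TCP) lies midway between the tips of the shut fingers; the grasp point (between the pads) lies 19 mm behind it; z points along the fingers, y is the direction in which the jaws open and shut (so a half turn about z gives the same grasp; the last joint's range is limited). The gripper opens to 88 mm and grips with 3 to 60 N. Pads are 18 mm wide; open, the fingers measure 123 mm over their backs; the gripper's body (75 mm by 187 mm) begins 45 mm behind the grasp point.
Start: joints at [-1.341, 0.381, 1.297, -0, 1.464, -0.215], TCP at [0.237, -0.496, 0.207] pointing down, gripper open.
Joint ranges: [-3.11, 3.11], [-0.89, 2.33], [0.22, 2.48], [-1.42, 4.56], [0.17, 2.85], [-2.88, 2.88]. Speed limits (rad/s): [2.39, 2.39, 3.14, 3.14, 3.14, 3.14].

## Interface

Orientations are given as a rotation vector (axis times angle).
In Python, from station import env gives the robot as it stands.
- The arm moves only by the shell command python3 -m inch 'ROWS' [OPENING] [FORCE]. ROWS is JSON, a list of rows, each a list of 4 numbers: the shift along the tool's x, y, z in m, then the turn about the tool's z in degrees. In form: [[tx, ty, tz, turn], ...]. A call has 1 to 10 rows; each row shifts and turns the commanded pose from where the row before left it, along the tool's axes as they then stand; what a row does not reach is not made up. A row lasts 1/12 s, in which the tool goes at most 41.7 mm and 7.16 degrees, less where a joint would pass 70% of its speed; a pose out of reach is approached as far as the arm can. A call is refused whole if a number of a shift passes 0.0417 or a number of a turn 7.16, either way. A call with a gripper value outside its range is refused whole. OPENING is the closure, from 0 (fully open) to 1 (shut), set as the call begins (- or left out, the last holds). The fingers move at their own pace and stop on an object; FORCE is the grip in N (left out, the last holds). Time passes only in rows, so rows that do not move let the fingers close. It gives the time, the measured TCP pose, the force and the opening at its end, in the units of the state.
- env.state(): the state, without advancing time (a new reading comes with each control period).
- env.grab_frame(name): name is "side" or "top" or "wrist"; returns (picture, depth): 400x640x3 uint8, red, green, blue; 400x640 float32, m along the optical axis (not along the pixel's ray), 0 where there is no reading.
- env.camera_model(name): a dict with "intrinsics" (3x3 intrinsics, pixels), "k1" (the pictures are not rectified: a ray, as slopes to the right and down, at radius r is drawn at 1 + k1 r^2 times it, then the intrinsics apply), "rvec" (rotation vector, rad) and "tvec" (3), from world to camera coordinates, as OpenCV has them; the wrist camera has in their place "tool_from_camera" (4x4, takes a point from camera to tool coordinates, whose origin is the TCP and whose axes are the flange's). Camera axes: x right, y down, z forward; pixel columns grow to the right and rows downward; lengths in m; the calibration is good to about 2 mm. A picture is of the moment at which its call begins: read the wrist's pose just before it. camera_model takes no time and is no camera call.
- env.finish_job(): hands the job in, once; it reports no verdict.
The state is a dict: "time": time; "joints": joint angles; "joint_velocities": joint speeds; "effort": joint torques, N m; "position": TCP position; "ee_rot": TCP orientation; "ft_force": force on the tool from outside, world axes, zero at the start; "moment": the same for the moment, N m; "grip_width": finger opening in m.
Only numpy, scipy, OpenCV 4.12 (cv2) and the standard library are available. Lean on these libraries where they do the work, as an engineer would, in place of code of your own. Each camera call takes 0.05 s, during which the arm holds its last target.

## Working session

There is one attempt and no reset: what is moved stays moved. The work goes in short steps, Python scripts to look and compute and a shell command to move; the robot and the scene stay as the last step left them, time stands still between calls to the robot, and variables do not carry over. Pictures are saved under pics/ and viewed, and the job is handed in when it is done.

```bash
ls; mkdir -p pics; python3 - <<'E'
from station import env
import cv2
s=env.state(); print(s)
for n in ("side","top","wrist"):
    p,d=env.grab_frame(n); cv2.imwrite(f"pics/{n}0.png",p[:,:,::-1]); m=env.camera_model(n); print(n,m, (d>0).mean())
    import numpy as np; np.save(f"pics/{n}0.npy",d)
E
```

```text
pics
{'time': 0.0, 'joints': array([-1.34129888e+00,  3.81198310e-01,  1.29825754e+00,  7.06034975e-06,
        1.46359874e+00, -2.15310288e-01]), 'joint_velocities': array([ 5.11142500e-04, -7.17390752e-04, -1.43497761e-04,  4.61802915e-05,
       -4.29464877e-04, -1.22523632e-03]), 'effort': array([ 9.14420889e-05, -4.37924552e+01, -2.24554253e+01,  7.13107246e-02,
        3.52821476e-02, -1.29319792e-04]), 'position': array([ 0.23657515, -0.49615932,  0.20663765]), 'ee_rot': array([-3.06278966e+00, -6.92632908e-01,  5.26154423e-06]), 'ft_force': array([-0.32001853, -0.72142441, -0.24797416]), 'moment': array([-0.01164361, -0.03855672,  0.00556197]), 'grip_width': 0.08815671619153365}
side {'intrinsics': array([[487.02544033,   0.        , 321.56662037],
       [  0.        , 487.02544033, 197.84977361],
       [  0.        ,   0.        ,   1.        ]]), 'k1': -0.0988679394391482, 'rvec': array([ 0.46843409, -2.57014009,  1.45162377]), 'tvec': array([0.5634191 , 0.19356009, 1.26259783])} 0.99614453125
top {'intrinsics': array([[362.96102872,   0.        , 320.61319485],
       [  0.        , 362.96102872, 194.65848225],
       [  0.        ,   0.        ,   1.        ]]), 'k1': -0.07253222379281675, 'rvec': array([ 2.21480166, -2.18005336,  0.0536137 ]), 'tvec': array([-0.00916389,  0.62274294,  1.36987026])} 0.9961328125
wrist {'intrinsics': array([[348.58149176,   0.        , 319.40650329],
       [  0.        , 348.58149176, 200.81538695],
       [  0.        ,   0.        ,   1.        ]]), 'k1': 0.011015447621481963, 'tool_from_camera': array([[-7.38519641e-04, -9.47605621e-01, -3.19441767e-01,
         8.40538406e-02],
       [ 9.99999579e-01, -8.73858306e-04,  2.80344406e-04,
        -4.38406977e-04],
       [-5.44802776e-04, -3.19441425e-01,  9.47605867e-01,
        -1.76723829e-01],
       [ 0.00000000e+00,  0.00000000e+00,  0.00000000e+00,
         1.00000000e+00]])} 0.99584765625
```

View pics/side0.png

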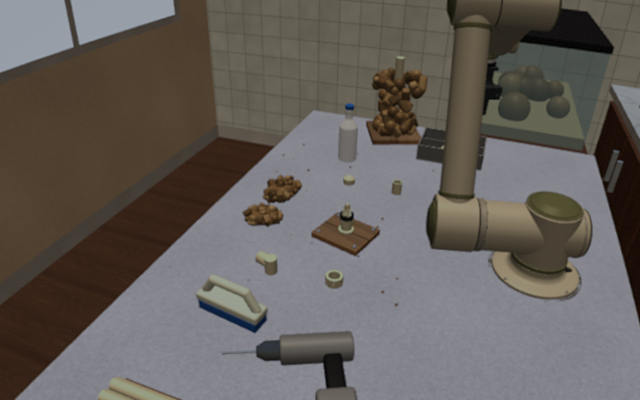

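View pics/top0.png

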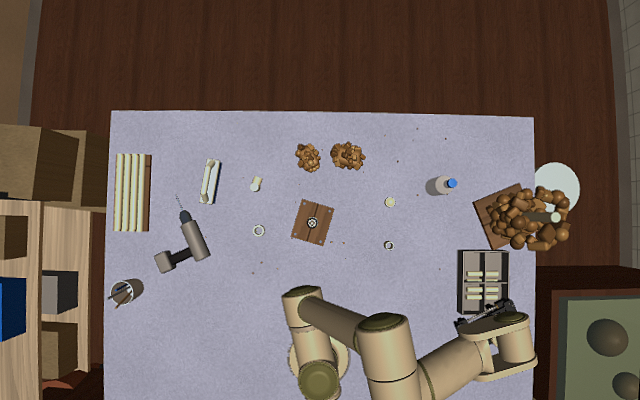

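View pics/wrist0.png

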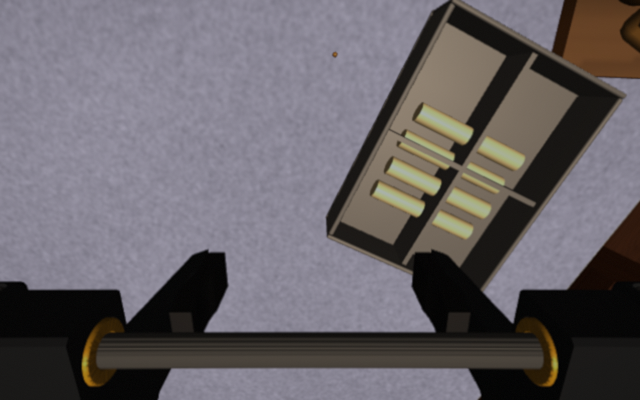

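The side view shows the nut at about (334,279) and the stub top at about (347,207). In the top view the nut is at about (259,230) and the stub at about (312,223). The sleeve is the smaller ring, at top (389,245). Next I'll triangulate.

```bash
cat > h.py <<'E'
import numpy as np, cv2
from scipy.spatial.transform import Rotation as R
from station import env
def cam(n,state=None):
    m=env.camera_model(n); K=m["intrinsics"]; dist=np.array([m["k1"],0,0,0.])
    if n=="wrist":
        s=state or env.state(); T=np.eye(4); T[:3,:3]=R.from_rotvec(s["ee_rot"]).as_matrix(); T[:3,3]=s["position"]
        W=T@m["tool_from_camera"]
    else:
        V=np.eye(4); V[:3,:3]=R.from_rotvec(m["rvec"]).as_matrix(); V[:3,3]=m["tvec"]; W=np.linalg.inv(V)
    return K,dist,W
def ray(c,uv):
    K,d,W=c; p=cv2.undistortPoints(np.array([[uv]],float),K,d)[0,0]
    v=W[:3,:3]@np.array([p[0],p[1],1.]); return W[:3,3],v
def onplane(c,uv,z):
    o,v=ray(c,uv); return o+v*(z-o[2])/v[2]
def tri(rs):
    A=np.zeros((3,3));b=np.zeros(3)
    for o,v in rs:
        v=v/np.linalg.norm(v);P=np.eye(3)-np.outer(v,v);A+=P;b+=P@o
    x=np.linalg.solve(A,b)
    res=[np.linalg.norm((np.eye(3)-np.outer(v,v)/(v@v))@(x-o)) for o,v in rs]
    return x,res
def proj(c,X):
    K,d,W=c; V=np.linalg.inv(W); return cv2.projectPoints(np.array([X],float),cv2.Rodrigues(V[:3,:3])[0],V[:3,3],K,d)[0][0,0]
E
python3 - <<'E'
import cv2,numpy as np
a=cv2.imread("pics/side0.png"); b=cv2.imread("pics/top0.png")
def up(i,x,y,w=60,h=60): return cv2.resize(i[y:y+h,x:x+w],None,fx=6.6,fy=6.6,interpolation=cv2.INTER_NEAREST)
f=lambda r:np.hstack(r)
cv2.imwrite("pics/z0.png",cv2.resize(np.hstack([up(a,305,250),up(a,317,195)]),(792,396)))
cv2.imwrite("pics/z1.png",cv2.resize(np.hstack([up(b,230,200),up(b,282,193)]),(792,396)))
E
```

```text
(no output)
```

View pics/z0.png

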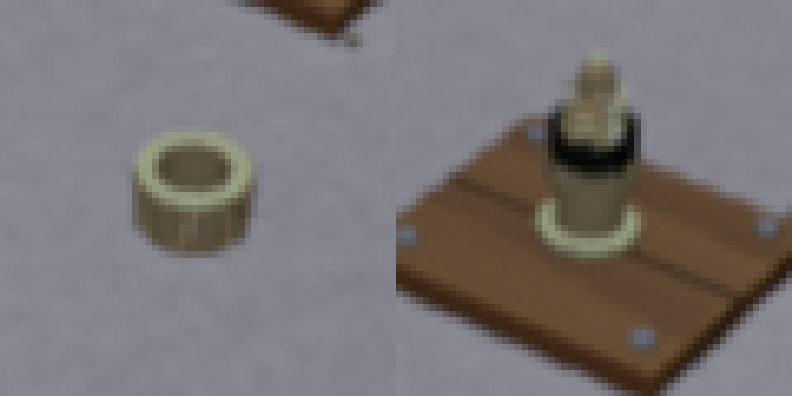

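View pics/z1.png

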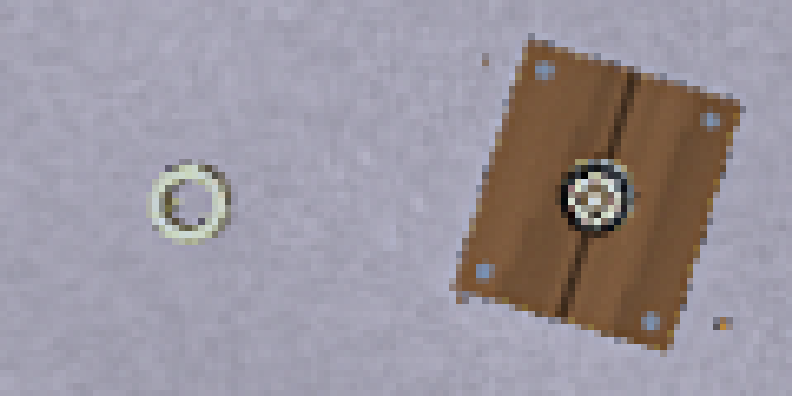

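```bash
python3 - <<'E'
from h import *
S=cam("side");T=cam("top")
for nm,a,b in (("nut top",(333.7,275.3),(258.7,230.2)),("stub top",(346.9,203.0),(311.7,222.4))):
    print(nm,tri([ray(S,a),ray(T,b)]))
print("nut plane .026",onplane(S,(333.7,275.3),.026),onplane(T,(258.7,230.2),.026))
print("stub .108",onplane(S,(346.9,203.0),.108),onplane(T,(311.7,222.4),.108))
s=env.state();print(R.from_rotvec(s["ee_rot"]).as_matrix())
E
```

```text
nut top (array([0.48390024, 0.23263075, 0.02418389]), [np.float64(0.0002089294253845581), np.float64(0.00020892942538451868)])
stub top (array([0.51847573, 0.03047574, 0.10960615]), [np.float64(0.0009395380046463851), np.float64(0.0009395380046462536)])
nut plane .026 [0.48306863 0.23461609 0.026     ] [0.48419534 0.23238651 0.026     ]
stub .108 [0.51828877 0.02768214 0.108     ] [0.5193308  0.03077912 0.108     ]
[[ 9.02671069e-01  4.30331150e-01 -2.03625470e-04]
 [ 4.30331120e-01 -9.02670520e-01  1.02951260e-03]
 [ 2.59224631e-04 -1.01693761e-03 -9.99999449e-01]]
```

Both cameras agree: the nut's top is near (0.484, 0.233, 0.024) and the stub top near (0.519, 0.030, 0.109). Both match the stated heights. I'll move to a viewpoint between them.

```bash
python3 -m inch '[[0.0249,-0.0228,0,0],[0.0249,-0.0228,0,0],[0.0249,-0.0228,0,0],[0.0249,-0.0228,0,0],[0.0249,-0.0228,0,0],[0.0249,-0.0228,0,0],[0.0249,-0.0228,0,0],[0.0249,-0.0228,0,0],[0.0249,-0.0228,0,0],[0.0249,-0.0228,0,0]]' 0 30; python3 -m inch '[[0.0249,-0.0228,0,0],[0.0249,-0.0228,0,0],[0.0249,-0.0228,0,0],[0.0249,-0.0228,0,0],[0.0249,-0.0228,0,0],[0.0249,-0.0228,0,0],[0.0249,-0.0228,0,0],[0.0249,-0.0228,0,0],[0.0249,-0.0228,0,0],[0.0249,-0.0228,0,0]]'
python3 -m inch '[[0,0,0,-7],[0,0,0,-7],[0,0,0,-7],[0,0,0,-7],[0,0,0,-7],[0,0,0,-7],[0,0,0,-7],[0,0,0,-7],[0,0,0,-7],[0,0,0,-7]]'
```

```text
time: 0.98
position: [0.3635, -0.1819, 0.2072]
ee_rot: [-3.064, -0.692, 0.0]
ft_force: [0.1, 0.2, -0.2]
grip_width: 0.0881
time: 1.82
position: [0.4902, 0.1313, 0.2071]
ee_rot: [-3.064, -0.693, 0.001]
ft_force: [0.6, -0.2, -0.5]
grip_width: 0.0881
time: 2.65
position: [0.4898, 0.1294, 0.207]
ee_rot: [-2.105, -2.331, 0.001]
ft_force: [0.1, 0.3, -0.2]
grip_width: 0.0879
```

```bash
python3 -m inch '[[0,0,0,-7],[0,0,0,-7],[0,0,0,-7],[0,0,0,-7],[0,0,0,-7],[0,0,0,-7],[0,0,0,-7],[0,0,0,-7],[0,0,0,-7],[0,0,0,-7]]';python3 -m inch '[[0,0,0,-7],[0,0,0,-7],[0,0,0,-7],[0,0,0,-7],[0,0,0,-7],[0,0,0,-7],[0,0,0,-7],[0,0,0,-7],[0,0,0,-7],[0,0,0,-7]]';python3 -m inch '[[0,0,0,-7],[0,0,0,-3],[0,0,0,0]]'
python3 - <<'E'
from h import *
s=env.state();p,d=env.grab_frame("wrist");cv2.imwrite("pics/w1.png",p[:,:,::-1])
np.save("pics/w1.npy",np.r_[s["position"],s["ee_rot"]])
print(s["joints"],s["position"],R.from_rotvec(s["ee_rot"]).as_matrix()[:,0],s["ft_force"],s["moment"])
c=cam("wrist",s)
for n,X in (("nut",[.484,.233,.026]),("stub",[.519,.030,.108])): print(n,proj(c,X))
E
```

```text
time: 3.48
position: [0.4898, 0.1294, 0.207]
ee_rot: [-0.387, -3.117, 0.0]
ft_force: [0.6, -0.7, -0.1]
grip_width: 0.0881
time: 4.32
position: [0.4898, 0.1294, 0.207]
ee_rot: [1.471, -2.776, -0.0]
ft_force: [0.4, -0.4, 0.7]
grip_width: 0.0883
time: 4.57
position: [0.4898, 0.1294, 0.2071]
ee_rot: [1.701, -2.641, -0.0]
ft_force: [1.0, -0.4, -0.2]
grip_width: 0.0881
[ 2.42877311e-02  3.05002596e-01  1.41430009e+00  2.41940728e-06
  1.42278602e+00 -2.69126937e+00] [0.48984903 0.129435   0.20706576] [-4.13264263e-01 -9.10611115e-01  2.13755020e-04] [ 0.96372042 -0.37265657 -0.1540955 ] [ 0.13082377 -0.11974904 -0.02532408]
nut [362.18309995 246.08873664]
stub [229.72712421  88.99401126]
```

View pics/w1.png

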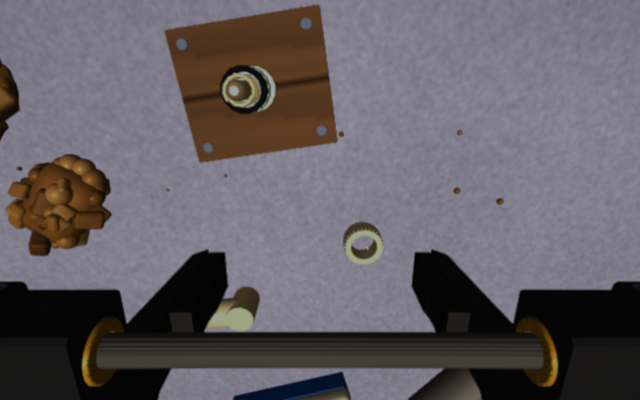

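The wrist view shows the nut's top ring at (363,247), where I predicted (362,246), and the stub tip at (232,90), where I predicted (230,89). I'll move over the nut and take a second wrist view to triangulate both.

```bash
python3 - <<'E'
from h import *
s=env.state();M=R.from_rotvec(s["ee_rot"]).as_matrix()
print(M.T@(np.array([.484,.233,s["position"][2]])-s["position"]))
a=cv2.imread("pics/w1.png")
up=lambda i,x,y,w:cv2.resize(i[y:y+w,x:x+w],(396,396),interpolation=cv2.INTER_CUBIC)
cv2.imwrite("pics/w1z.png",np.hstack([up(a,333,215,60),up(a,210,60,60)]))
E
```

```text
[-9.17165203e-02  4.84504358e-02  2.82066780e-06]
```

View pics/w1z.png

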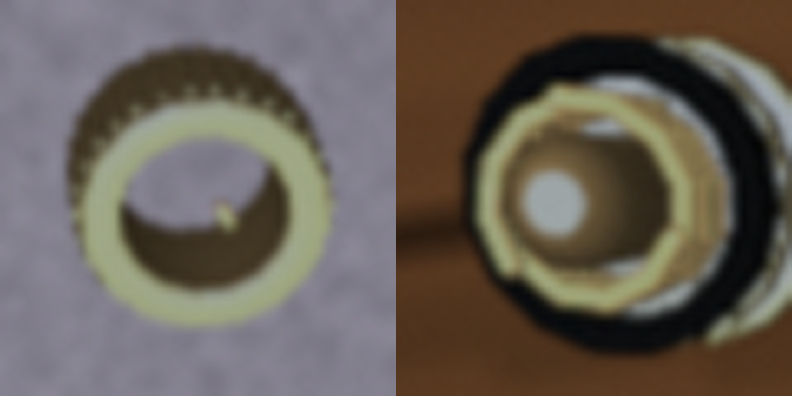

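```bash
python3 -m inch '[[-0.0183,0.0097,0.01,0],[-0.0183,0.0097,0.01,0],[-0.0183,0.0097,0.01,0],[-0.0183,0.0097,0.01,0],[-0.0183,0.0097,0.01,0],[0,0,0,6],[0,0,0,6],[0,0,0,0],[0,0,0,0]]'
python3 - <<'E'
from h import *
s=env.state();p,d=env.grab_frame("wrist");cv2.imwrite("pics/w2.png",p[:,:,::-1])
np.save("pics/w2.npy",np.r_[s["position"],s["ee_rot"]])
c=cam("wrist",s)
for n,X in (("nut",[.484,.233,.026]),("stub",[.519,.030,.108])): print(n,proj(c,X))
u=proj(c,[.484,.233,.026]).astype(int);v=proj(c,[.519,.030,.108]).astype(int)
a=p[:,:,::-1]; 
def up(q,w):
    x,y=max(q[0]-w//2,0),max(q[1]-w//2,0);print("crop",x,y,396/w); return cv2.resize(a[y:y+w,x:x+w],(396,396),interpolation=cv2.INTER_CUBIC)
cv2.imwrite("pics/w2z.png",np.hstack([up(u,80),up(v,80)]))
E
```

```text
time: 5.37
position: [0.4838, 0.2328, 0.1572]
ee_rot: [1.416, -2.804, -0.0]
ft_force: [-0.2, 0.3, -0.3]
grip_width: 0.0883
nut [319.48796401 179.1659554 ]
stub [ 50.76542983 -31.70480731]
crop 279 139 4.95
crop 10 0 4.95
```

View pics/w2z.png

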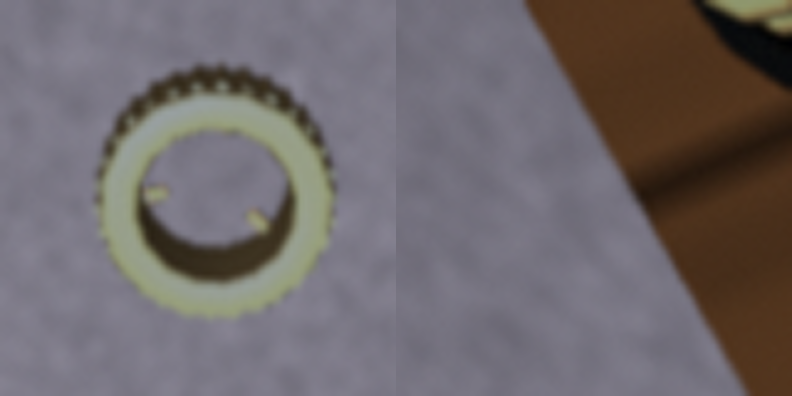

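```bash
python3 - <<'E'
from h import *
def st(f): q=np.load(f); return dict(position=q[:3],ee_rot=q[3:])
c1=cam("wrist",st("pics/w1.npy"));c2=cam("wrist",st("pics/w2.npy"))
S=cam("side");T=cam("top")
print("wrist tri",tri([ray(c1,(363.7,246.8)),ray(c2,(322.3,179.7))]))
print("on .026",onplane(c1,(363.7,246.8),.026),onplane(c2,(322.3,179.7),.026))
print("all",tri([ray(c1,(363.7,246.8)),ray(c2,(322.3,179.7)),ray(S,(333.7,275.3)),ray(T,(258.7,230.2))]))
print("stub all",tri([ray(c1,(233.6,90.3)),ray(S,(346.9,203.0)),ray(T,(311.7,222.4))]), onplane(c1,(233.6,90.3),.108))
s=env.state();M=R.from_rotvec(s["ee_rot"]).as_matrix()
X=onplane(c2,(322.3,179.7),.026); print(M.T@(X-s["position"]))
E
```

```text
wrist tri (array([0.48261577, 0.23530817, 0.02452408]), [np.float64(0.0001594120573819499), np.float64(0.000159412057382019)])
on .026 [0.48265816 0.23462349 0.026     ] [0.48223381 0.2349313  0.026     ]
all (array([0.48307955, 0.23408414, 0.02561426]), [np.float64(0.000774858365377624), np.float64(0.0012172534816081882), np.float64(0.00015097066984030464), np.float64(0.0019386552212443382)])
stub all (array([0.51771513, 0.0312934 , 0.10965964]), [np.float64(0.0016506550475698684), np.float64(0.0006598085282872753), np.float64(0.0017515307015342012)]) [0.51668042 0.03210989 0.108     ]
[-0.00082514  0.00262451  0.13126333]
```

```bash
python3 -m inch '[[-0.0008,0.0023,0.03,0],[0,0,0.04,0],[0,0,0.04,0],[0,0,0.025,0],[0,0,0.013,0],[0,0,0.005,0],[0,0,0,0],[0,0,0,0]]'
python3 -m inch '[[0,0,0,0],[0,0,0,0],[0,0,0,0],[0,0,0,0],[0,0,0,0],[0,0,0,0],[0,0,0,0],[0,0,0,0]]' 1 30
python3 - <<'E'
from h import *
s=env.state();p,d=env.grab_frame("wrist");cv2.imwrite("pics/w3.png",p[:,:,::-1]);print(s["ft_force"],s["grip_width"],s["joints"])
E
```

```text
time: 6.08
position: [0.4831, 0.2348, 0.0051]
ee_rot: [-1.414, 2.804, -0.0]
ft_force: [0.5, 0.9, 1.5]
grip_width: 0.0882
time: 6.75
position: [0.4824, 0.2348, 0.0043]
ee_rot: [1.414, -2.805, -0.0]
ft_force: [0.1, -0.2, 0.6]
grip_width: 0.0372
[ 0.09188802 -0.19722734  0.56713506] 0.037172230621664165 [ 2.32231695e-01  5.93373193e-01  1.60591181e+00  1.30223091e-06
  9.42357995e-01 -2.27212039e+00]
```

View pics/w3.png

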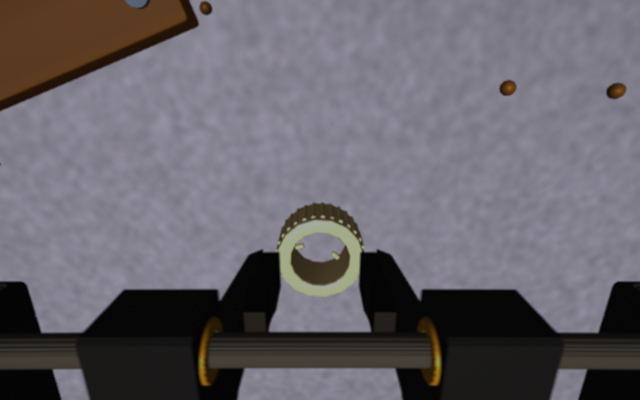

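```bash
python3 -m inch '[[0,0,0,0],[0,0,-0.01,0],[0,0,-0.03,0],[0,0,-0.04,0],[0,0,-0.04,0],[0,0,-0.03,0],[0,0,-0.005,0],[0,0,0,0],[0,0,0,0]]'
python3 - <<'E'
from h import *
s=env.state();p,d=env.grab_frame("wrist");cv2.imwrite("pics/w4.png",p[:,:,::-1])
np.save("pics/w4.npy",np.r_[s["position"],s["ee_rot"]])
print(s["ft_force"],s["grip_width"],s["joints"],s["position"])
M=R.from_rotvec(s["ee_rot"]).as_matrix();print(M, M.T@(np.array([.5172,.0315,s["position"][2]])-s["position"]))
E
```

```text
time: 7.55
position: [0.4819, 0.2347, 0.1587]
ee_rot: [1.413, -2.805, -0.0]
ft_force: [-0.1, 0.2, -0.3]
grip_width: 0.0003
[-0.11637645  0.20086809 -0.27176908] 0.00025261598179133815 [ 2.32181836e-01  3.97539902e-01  1.41831523e+00  2.44923184e-05
  1.32669248e+00 -2.27207270e+00] [0.48192776 0.23469662 0.15870959]
[[-5.95062673e-01 -8.03678755e-01 -9.34805573e-04]
 [-8.03678981e-01  5.95063070e-01 -1.96609495e-04]
 [ 7.14279147e-04  6.34288618e-04 -9.99999544e-01]] [ 1.42315657e-01 -1.49262352e-01  6.97769801e-06]
```

View pics/w4.png

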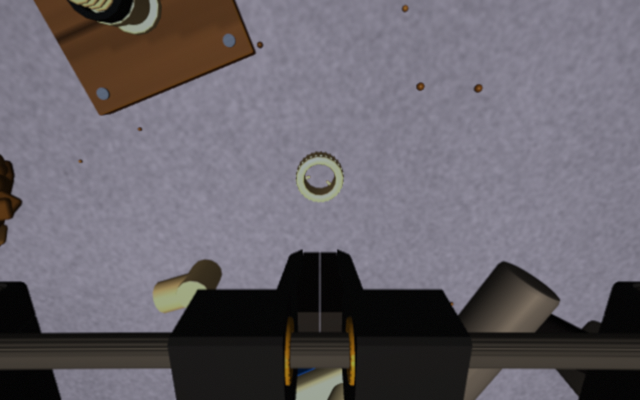

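```bash
python3 - <<'E'
from h import *
a=cv2.imread("pics/w4.png")
w=80;x,y=280,138
cv2.imwrite("pics/w4z.png",cv2.resize(a[y:y+w,x:x+w],(560,560),interpolation=cv2.INTER_CUBIC))
b,_=env.grab_frame("side");cv2.imwrite("pics/s4z.png",cv2.resize(b[250:310,305:365,::-1],(400,400)))
t,_=env.grab_frame("top");cv2.imwrite("pics/t4z.png",cv2.resize(t[200:260,230:290,::-1],(400,400)))
E
```

```text
(no output)
```

View pics/w4z.png

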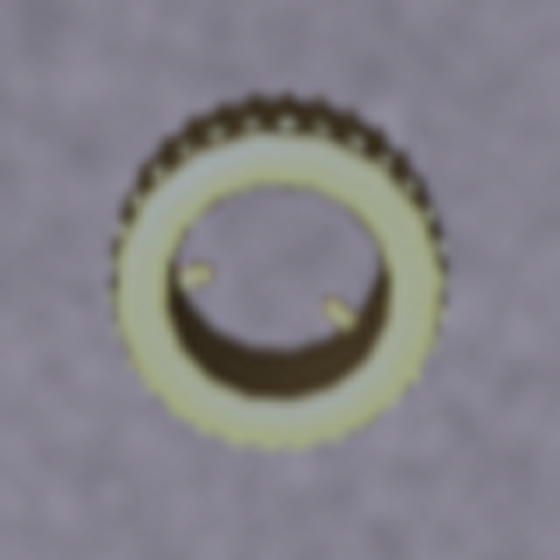

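View pics/s4z.png

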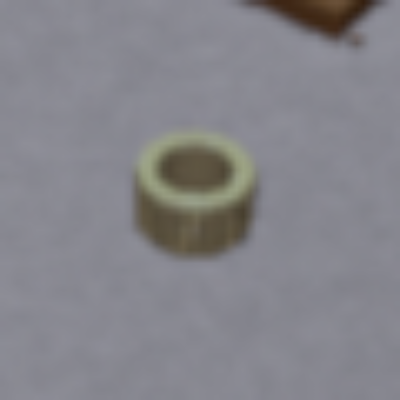

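The nut has not moved and the fingers are shut on nothing, so the pads must have closed above it. I'll use the wrist depth to measure where the fingertips really are.

```bash
python3 - <<'E'
from h import *
p,d=env.grab_frame("wrist"); m=env.camera_model("wrist"); K=m["intrinsics"];T=m["tool_from_camera"]
for r in range(236,300,4):
    o=[]
    for c in (306,316,330):
        z=d[r,c]; q=cv2.undistortPoints(np.array([[[c,r]]],float),K,np.array([m["k1"],0,0,0.]))[0,0]
        X=T@np.array([q[0]*z,q[1]*z,z,1]); o.append(np.round(X[:3]*1000,1))
    print(r,*o)
p,d=env.grab_frame("side");cv2.imwrite("pics/s5.png",cv2.resize(p[150:350,200:500,::-1],(750,500)))
print(proj(cam("side"),env.state()["position"]))
E
```

```text
236 [-68.8 -14.2 157.5] [-69.2  -3.8 158.3] [-69.   10.9 157.8]
240 [-74.3 -14.4 159.4] [-74.   -3.8 158.7] [-74.1  11.  159. ]
244 [-78.4 -14.4 158.3] [-78.2  -3.8 157.9] [-78.6  11.  158.8]
248 [-83.7 -14.5 159.6] [-83.1  -3.8 158.3] [-83.6  11.1 159.2]
252 [  8.9  -6.3 -32.2] [  8.3  -1.7 -30.9] [  8.8   4.8 -32. ]
256 [  8.5  -6.1 -35.3] [  8.6  -1.6 -35.5] [  8.6   4.7 -35.5]
260 [  8.2  -6.  -38.5] [  8.1  -1.6 -38.3] [  8.5   4.6 -39.2]
264 [  8.9  -5.8 -43.5] [  8.7  -1.6 -43.1] [  8.2   4.5 -42.2]
268 [  8.4  -5.8 -46. ] [  8.3  -1.5 -45.7] [  8.1   4.4 -45.5]
272 [  7.8  -5.7 -48.2] [  8.3  -1.5 -49.1] [  8.1   4.3 -48.7]
276 [  8.4  -5.5 -52.4] [  8.4  -1.5 -52.5] [  8.6   4.2 -52.7]
280 [  8.   -5.4 -54.8] [  8.3  -1.4 -55.3] [  7.5   4.2 -54. ]
284 [  8.3  -5.3 -58.2] [  6.8  -1.4 -55.8] [  8.5   4.  -58.5]
288 [  8.3  -5.2 -61. ] [  5.   -1.4 -55.9] [  8.8   3.9 -61.7]
292 [  8.3  -5.1 -63.8] [  3.6  -1.4 -56.4] [  7.9   3.9 -63.1]
296 [  7.7  -5.1 -65.4] [  8.6  -1.3 -66.8] [  8.5   3.8 -66.6]
[336.04079304 231.59247213]
```

View pics/s5.png

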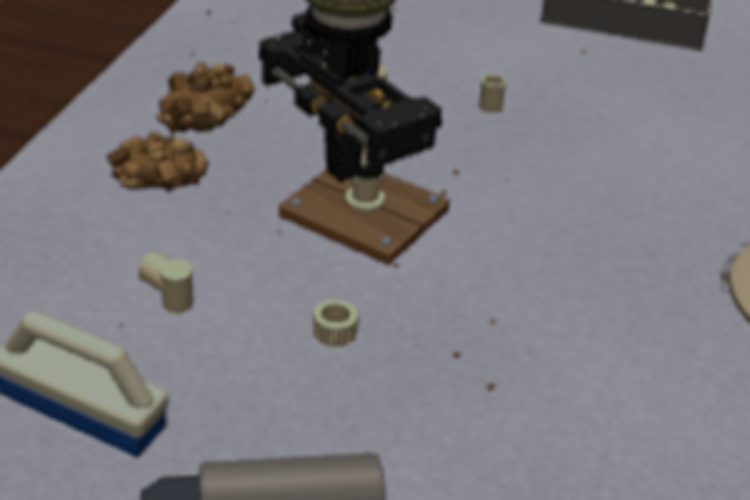

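Wrist depth puts the fingertips about 31 mm short of the reported TCP. The side view agrees, with the tips about 12 px (roughly 29 mm) higher than the projected TCP. That explains the miss: at z = 0.004 the tips were about 35 mm up, above the 26 mm nut. I'll allow for this offset from now on.

```bash
python3 - <<'E'
from h import *
q=np.load("pics/w4.npy");st=dict(position=q[:3],ee_rot=q[3:]);c=cam("wrist",st)
X=onplane(c,(319.4,179.1),.026);print(X)
s=env.state();M=R.from_rotvec(s["ee_rot"]).as_matrix();print(M.T@(X-s["position"]))
p,d=env.grab_frame("wrist");print(d[246:254,312],d[246:254,328])
E
python3 -m inch '[[0,0,0.03,0],[0,0,0.03,0],[0,0,0,0],[0,0,0,0],[0,0,0,0],[0,0,0,0],[0,0,0,0],[0,0,0,0],[0,0,0,0],[0,0,0,0]]' 0 30
```

```text
[0.48229579 0.23508362 0.026     ]
[-0.00071602 -0.00019793  0.13205085]
[0.37059498 0.369208   0.36996773 0.37131873 0.3718536  0.3736186
 0.16137823 0.15979241] [0.3680886  0.37040713 0.37213746 0.37125924 0.         0.37121493
 0.1615247  0.16042054]
time: 8.68
position: [0.4825, 0.2349, 0.0996]
ee_rot: [-1.414, 2.805, -0.0]
ft_force: [0.3, 0.0, -0.6]
grip_width: 0.0651
```

```bash
python3 -m inch '[[0,0,0,0],[0,0,0,0],[0,0,0,0],[0,0,0.04,0],[0,0,0.04,0],[0,0,0.02,0],[0,0,0.014,0],[0,0,0.008,0],[0,0,0,0],[0,0,0,0]]'
python3 - <<'E'
from h import *
p,d=env.grab_frame("wrist");cv2.imwrite("pics/w6.png",p[:,:,::-1]);s=env.state();print(s["position"],s["ft_force"],s["grip_width"])
E
```

```text
time: 9.52
position: [0.4828, 0.2349, -0.0224]
ee_rot: [-1.413, 2.805, -0.0]
ft_force: [-0.4, -0.2, 0.4]
grip_width: 0.0882
[ 0.48306589  0.23498698 -0.02186198] [-0.02971359  0.32617319 -0.26830669] 0.08793748384146116
```

View pics/w6.png

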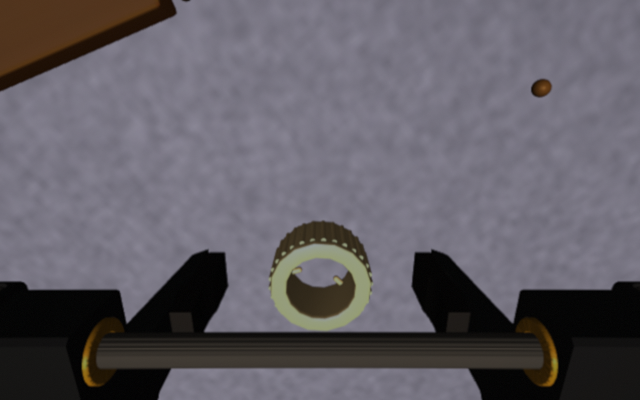

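The nut is now centred between the fingers, with its top ring at about (321,287). I'll lower 5 mm more and close.

```bash
python3 -m inch '[[0,0,0.003,0],[0,0,0.002,0],[0,0,0,0],[0,0,0,0],[0,0,0,0],[0,0,0,0],[0,0,0,0],[0,0,0,0],[0,0,0,0],[0,0,0,0]]' 1 30
python3 -m inch '[[0,0,0,0],[0,0,0,0],[0,0,-0.01,0],[0,0,-0.02,0],[0,0,0,0]]'
python3 - <<'E'
from h import *
p,d=env.grab_frame("wrist");cv2.imwrite("pics/w7.png",p[:,:,::-1]);s=env.state();print(s["position"],s["ft_force"],s["moment"],s["grip_width"],s["joints"])
E
```

```text
time: 10.4
position: [0.4825, 0.2349, -0.0276]
ee_rot: [-1.414, 2.805, -0.0]
ft_force: [-1.5, -0.0, 1.2]
grip_width: 0.0434
time: 10.82
position: [0.4839, 0.2352, 0.0052]
ee_rot: [-1.412, 2.801, -0.002]
ft_force: [1.0, 0.2, -0.4]
grip_width: 0.0432
[0.48341246 0.23507839 0.00381537] [ 0.19607198  0.17926999 -0.40224994] [ 0.15109275 -0.0977802   0.00459019] 0.043034841389374044 [ 2.32265199e-01  5.94076473e-01  1.60622599e+00 -3.14295988e-05
  9.37785146e-01 -2.27206163e+00]
```

View pics/w7.png

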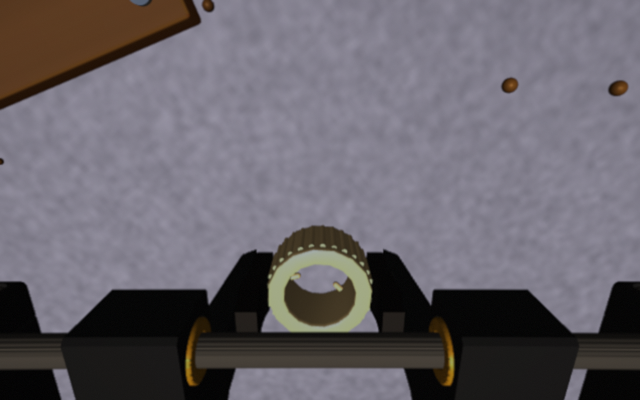

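The nut is gripped at a width of 43 mm and lifted. The nut's underside is at TCP z + 0.0276. I'll raise it and move to where the stub shows ahead of the gripper.

```bash
python3 -m inch '[[0,0,-0.04,0],[0,0,-0.04,0],[0,0,-0.04,0],[0.015,-0.036,0,0],[0.015,-0.037,0,0],[0.015,-0.037,0,0],[0.015,-0.037,0,0],[0,0,0,0],[0,0,0,0]]'
python3 - <<'E'
from h import *
s=env.state();p,d=env.grab_frame("wrist");cv2.imwrite("pics/w8.png",p[:,:,::-1])
np.save("pics/w8.npy",np.r_[s["position"],s["ee_rot"]])
print(s["position"],s["joints"],s["joint_velocities"].round(3),s["grip_width"],proj(cam("wrist",s),[.517,.0317,.108]))
E
```

```text
time: 11.62
position: [0.5653, 0.0975, 0.1212]
ee_rot: [1.409, -2.807, -0.001]
ft_force: [0.6, 0.3, -1.2]
grip_width: 0.0435
[0.56526498 0.09749098 0.1211873 ] [-3.55617172e-02  4.95963033e-01  1.36716007e+00  9.97313805e-05
  1.27984807e+00 -2.53670775e+00] [ 0.053 -0.021  0.028  0.007  0.004  0.013] 0.043452512605766345 [318.27660241  85.07138154]
```

View pics/w8.png

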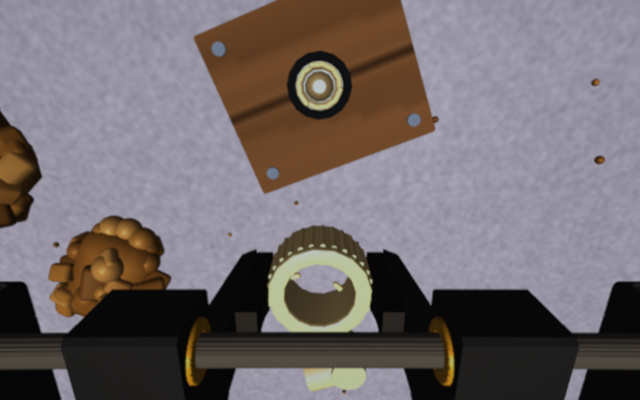

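```bash
python3 - <<'E'
from h import *
a=cv2.imread("pics/w8.png")
up=lambda x,y,w:cv2.resize(a[y:y+w,x:x+w],(396,396),interpolation=cv2.INTER_CUBIC)
cv2.imwrite("pics/w8z.png",np.hstack([up(289,55,60),up(260,220,120)]))
E
```

```text
(no output)
```

View pics/w8z.png

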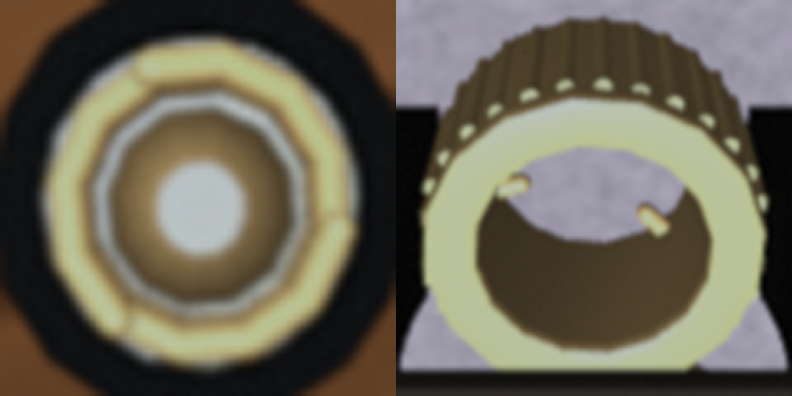

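```bash
python3 - <<'E'
from h import *
def st(f): q=np.load(f); return dict(position=q[:3],ee_rot=q[3:])
s8=st("pics/w8.npy")
c1=cam("wrist",st("pics/w1.npy"));c8=cam("wrist",s8)
print(tri([ray(c1,(233.6,90.3)),ray(c8,(318.8,86.0))]))
print(onplane(c1,(233.6,90.3),.108),onplane(c8,(318.8,86.0),.108))
M=R.from_rotvec(s8["ee_rot"]).as_matrix();P=s8["position"]
o,v=ray(c8,(319.5,294.8)); o=M.T@(o-P);v=M.T@v
n=o+v*(-.0536-o[2])/v[2]; print("nut in tool",n)
X=onplane(c8,(318.8,86.0),.108); t=M.T@(X-P);print("stub in tool",t)
# bore projected centre check: project circle
th=np.linspace(0,6.28,60)
C=np.array([proj(c8,P+M@np.array([n[0]+.0145*np.cos(a),n[1]+.0145*np.sin(a),-.0536])) for a in th]);print(C.min(0),C.max(0))
E
```

```text
(array([0.517016  , 0.03211766, 0.10667723]), [np.float64(0.00012207494203918666), np.float64(0.0001220749420390469)])
[0.51667972 0.03211137 0.108     ] [0.51705547 0.03222595 0.108     ]
nut in tool [ 3.69373286e-04 -5.01056406e-05 -5.36000000e-02]
stub in tool [ 0.08112983 -0.0003616   0.01324411]
[284.09510134 263.21498106] [354.89958294 324.41469809]
```

The stub top triangulates to (0.517, 0.032, 0.107), matching the stated 0.108 height. In the tool frame the nut's axis is at (0.0004, 0) and the stub at (0.0811, −0.0004). I'll move over the stub.

```bash
python3 -m inch '[[0.027,-0.0001,0,0],[0.027,-0.0001,0,0],[0.0268,-0.0001,0,0],[0,0,0,0],[0,0,0,0],[0,0,0,0]]'
python3 - <<'E'
from h import *
s=env.state();p,d=env.grab_frame("wrist");
M=R.from_rotvec(s["ee_rot"]).as_matrix()
print(s["position"],s["joints"],s["ft_force"],s["moment"],"err tool",M.T@(np.array([.517,.0322,.108])-s["position"]))
cv2.imwrite("pics/w9.png",cv2.resize(p[200:340,240:400,::-1],(640,560),interpolation=cv2.INTER_CUBIC))
p,d=env.grab_frame("side");cv2.imwrite("pics/s9.png",cv2.resize(p[160:270,280:410,::-1],(650,550),interpolation=cv2.INTER_CUBIC))
E
```

```text
time: 12.17
position: [0.517, 0.0352, 0.1223]
ee_rot: [-1.415, 2.804, 0.0]
ft_force: [0.2, -0.4, 0.2]
grip_width: 0.0433
[0.51702325 0.03519915 0.12230436] [-1.60940346e-01  4.06400616e-01  1.52302496e+00  3.61940902e-04
  1.21197910e+00 -2.66652611e+00] [ 0.24490043 -0.39163096  0.22036848] [ 0.14319303 -0.05690159 -0.01309164] err tool [ 0.00243186 -0.00176289  0.01430344]
```

View pics/w9.png

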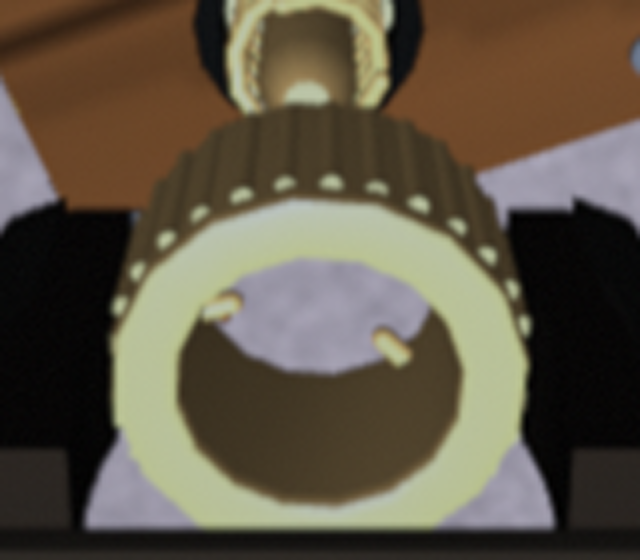

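View pics/s9.png

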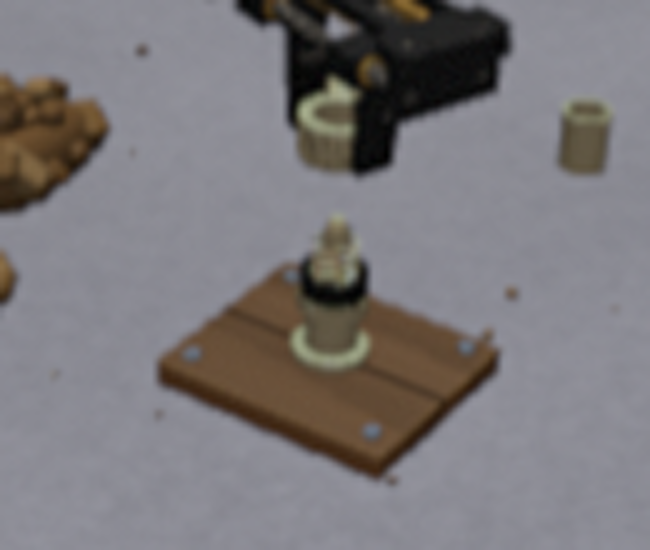

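The arm is still 3 mm short in y. I'll correct by (0.0021, −0.0018) in the tool frame, check, and then descend.

```bash
python3 -m inch '[[0.0011,-0.0009,0,0],[0.001,-0.0009,0,0],[0,0,0.01,0],[0,0,0.01,0],[0,0,0,0],[0,0,0,0],[0,0,0,0]]'
python3 - <<'E'
from h import *
s=env.state();M=R.from_rotvec(s["ee_rot"]).as_matrix()
print(s["position"],s["ft_force"],s["moment"],"err tool",M.T@(np.array([.5169,.0322,.108])-s["position"]))
p,d=env.grab_frame("wrist");
cv2.imwrite("pics/w10.png",cv2.resize(p[200:340,240:400,::-1],(640,560),interpolation=cv2.INTER_CUBIC))
p,d=env.grab_frame("side");cv2.imwrite("pics/s10.png",cv2.resize(p[160:270,280:410,::-1],(650,550),interpolation=cv2.INTER_CUBIC))
E
```

```text
time: 12.85
position: [0.5176, 0.0313, 0.1027]
ee_rot: [-1.414, 2.805, -0.001]
ft_force: [0.2, -0.3, -0.8]
grip_width: 0.0431
[0.51756805 0.03129346 0.10267618] [ 0.16679949 -0.32313263 -0.77751061] [ 0.1229086  -0.08233915 -0.01270405] err tool [-0.00033269  0.0010736  -0.00532427]
```

View pics/s10.png

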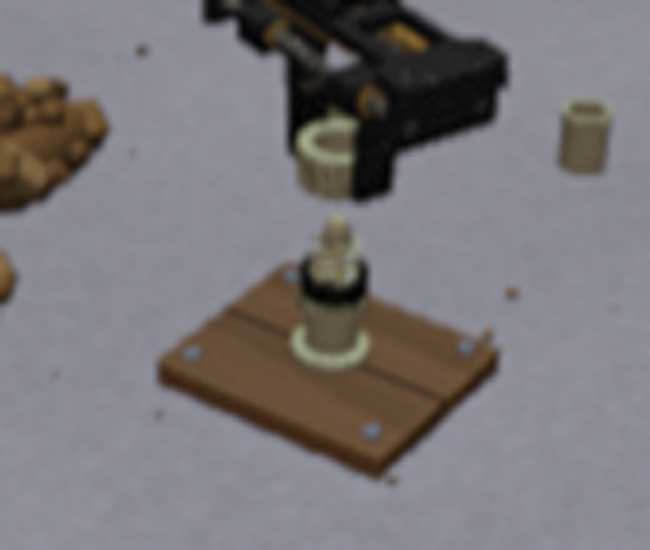

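View pics/w10.png

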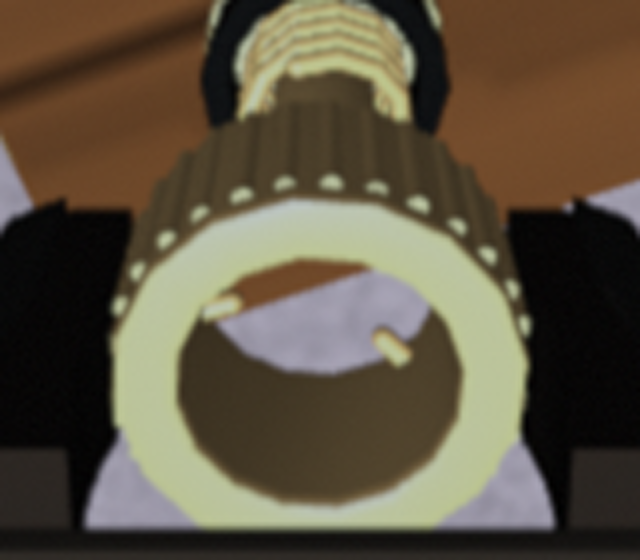

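```bash
python3 -m inch '[[-0.0005,0.0009,0.005,0],[0,0,0,0],[0,0,0,0],[0,0,0,0]]'
python3 - <<'E'
from h import *
for i in range(3):
    s=env.state();M=R.from_rotvec(s["ee_rot"]).as_matrix()
    print(s["position"],s["joint_velocities"].round(3),"err tool",M.T@(np.array([.5169,.0322,.108])-s["position"]))
    env.grab_frame("wrist")
E
```

```text
time: 13.28
position: [0.5168, 0.0322, 0.0973]
ee_rot: [-1.414, 2.805, -0.0]
ft_force: [-0.7, 1.2, -1.3]
grip_width: 0.0435
[0.51683561 0.03221352 0.0973019 ] [-0.001 -0.001 -0.002  0.001 -0.001 -0.002] err tool [-2.76907545e-05 -6.02471809e-05 -1.06980943e-02]
[0.51686852 0.03219095 0.09733255] [-0.001 -0.001 -0.001  0.001  0.001  0.001] err tool [-2.65879715e-05 -2.12075597e-05 -1.06674500e-02]
[0.51687718 0.03219193 0.09732516] [-0.001 -0.001  0.     0.     0.001  0.001] err tool [-2.10574299e-05 -1.48408063e-05 -1.06748376e-02]
```

```bash
python3 -m inch '[[0,0,0.007,0],[0,0,0.007,0],[0,0,0.005,0],[0,0,0,0],[0,0,0,0]]';  python3 -m inch '[[0,0,0.005,0],[0,0,0.004,0],[0,0,0,0],[0,0,0,0]]'; python3 -c "
from station import env;s=env.state();print(s['position'],s['ft_force'],s['moment'])"
```

```text
time: 13.85
position: [0.5166, 0.0322, 0.0778]
ee_rot: [1.413, -2.805, -0.001]
ft_force: [-0.9, 0.3, -0.0]
grip_width: 0.0434
time: 14.18
position: [0.5167, 0.0322, 0.069]
ee_rot: [1.413, -2.805, -0.0]
ft_force: [0.9, -0.3, -0.5]
grip_width: 0.0437
[0.51671944 0.03220443 0.06904216] [ 0.8998458  -0.28882014 -0.5238685 ] [ 0.08780253 -0.05575925 -0.01549766]
```

```bash
python3 -m inch '[[0,0,0.0015,0],[0,0,0,0],[0,0,0.001,0],[0,0,0,0]]';  python3 -m inch '[[0,0,0.001,0],[0,0,0,0],[0,0,0,0]]';  python3 -m inch '[[0,0,0.0007,0],[0,0,0,0],[0,0,0,0]]'
```

```text
time: 14.52
position: [0.5168, 0.0322, 0.0667]
ee_rot: [1.414, -2.806, -0.0]
ft_force: [-0.9, -0.3, -0.9]
grip_width: 0.0435
time: 14.77
position: [0.5168, 0.0322, 0.0657]
ee_rot: [1.414, -2.806, -0.0]
ft_force: [-0.7, 0.7, -0.1]
grip_width: 0.0434
time: 15.02
position: [0.5168, 0.0322, 0.065]
ee_rot: [1.414, -2.806, -0.0]
ft_force: [-0.2, 0.5, -0.7]
grip_width: 0.0434
```

```bash
python3 -m inch '[[0,0,0.0007,0],[0,0,0,0],[0,0,0,0]]';  python3 -m inch '[[0,0,0.0007,0],[0,0,0,0],[0,0,0,0]]'; python3 -m inch '[[0,0,0.0007,0],[0,0,0,0],[0,0,0,0]]'
```

```text
time: 15.27
position: [0.5168, 0.0322, 0.0643]
ee_rot: [1.414, -2.805, -0.0]
ft_force: [0.0, -1.0, -1.1]
grip_width: 0.0435
time: 15.52
position: [0.5168, 0.0322, 0.0636]
ee_rot: [1.414, -2.805, -0.0]
ft_force: [0.1, -0.3, -0.5]
grip_width: 0.0435
time: 15.77
position: [0.5169, 0.0322, 0.0631]
ee_rot: [-1.414, 2.805, -0.0]
ft_force: [0.1, -0.1, 1.6]
grip_width: 0.0436
```

Contact came at TCP z = 0.0631 with about 1.6 N. Now I'll turn clockwise in small steps under a light push to find a start.

```bash
cat > r.sh <<'E'
python3 -c "
from station import env
import numpy as np
s=env.state();print('  t%.2f z%.4f f'%(s['time'],s['position'][2]),s['ft_force'].round(1),'m',s['moment'].round(3),'q6 %.3f'%s['joints'][5],'g%.4f'%s['grip_width'],s['position'][:2].round(4))"
E
python3 -m inch '[[0,0,0.0003,0],[0,0,0,0]]' >/dev/null; sh r.sh
python3 -m inch '[[0,0,0.0002,5],[0,0,0.0002,5],[0,0,0,0]]' >/dev/null; sh r.sh
```

```text
t15.93 z0.0629 f [-0.4  1.3  3. ] m [ 0.143  0.039 -0.029] q6 -2.671 g0.0437 [0.517  0.0322]
  t16.18 z0.0623 f [-0.4 -1.9  2. ] m [-0.139 -0.102 -0.001] q6 -2.493 g0.0432 [0.5169 0.032 ]
```

```bash
python3 -m inch '[[0,0,0.0003,5],[0,0,0.0003,5],[0,0,0.0003,5],[0,0,0,0]]' >/dev/null; sh r.sh
python3 -m inch '[[0,0,0.0003,5],[0,0,0.0003,5],[0,0,0.0003,5],[0,0,0,0]]' >/dev/null; sh r.sh
```

```text
t16.52 z0.0614 f [-0.3 -1.3  2.6] m [-0.073 -0.091 -0.014] q6 -2.234 g0.0435 [0.5169 0.0321]
  t16.85 z0.0605 f [-0.8 -1.3  2.3] m [-0.095 -0.099 -0.074] q6 -1.974 g0.0435 [0.5168 0.0321]
```

The nut is following the helix: 2.4 mm of descent over 40°, against 2.33 mm expected. It is engaged, so I'll continue.

```bash
python3 -m inch '[[0,0,0.00035,6],[0,0,0.00035,6],[0,0,0.00035,6],[0,0,0.00035,6],[0,0,0.00035,6],[0,0,0.00035,6],[0,0,0.00035,6],[0,0,0.00035,6],[0,0,0.00035,6],[0,0,0,0]]' >/dev/null; sh r.sh
```

```text
t17.68 z0.0573 f [ 0.7 -0.4  3.4] m [-0.052 -0.152 -0.069] q6 -1.032 g0.0434 [0.5169 0.0322]
```

```bash
python3 -m inch '[[0,0,0.00035,6],[0,0,0.00035,6],[0,0,0.00035,6],[0,0,0.00035,6],[0,0,0.00035,6],[0,0,0.00035,6],[0,0,0.00035,6],[0,0,0.00035,6],[0,0,0.00035,6],[0,0,0,0]]' >/dev/null; sh r.sh
```

```text
t18.52 z0.0542 f [ 0.4 -1.1  3.9] m [-0.131 -0.09  -0.049] q6 -0.091 g0.0432 [0.5169 0.0321]
```

```bash
python3 -m inch '[[0,0,0.00035,6],[0,0,0.00035,6],[0,0,0.00035,6],[0,0,0.00035,6],[0,0,0.00035,6],[0,0,0.00035,6],[0,0,0.00035,6],[0,0,0.00035,6],[0,0,0.00035,6],[0,0,0,0]]' >/dev/null; sh r.sh; python3 -m inch '[[0,0,0.0003,5],[0,0,0.0003,5],[0,0,0.0003,5],[0,0,0,0],[0,0,0,0]]' >/dev/null; sh r.sh
```

```text
t19.35 z0.0510 f [ 0.  -0.3  3.5] m [-0.057 -0.094 -0.013] q6 0.850 g0.0433 [0.5169 0.0322]
  t19.77 z0.0501 f [ 0.  -0.4  3.6] m [-0.137 -0.046 -0.064] q6 1.108 g0.0434 [0.5169 0.0321]
```

```bash
for i in 1; do python3 -m inch '[[0,0,0.0003,5],[0,0,0.0003,5],[0,0,0.0003,5],[0,0,0.0003,5],[0,0,0,0],[0,0,0,0]]' >/dev/null; sh r.sh; python3 -m inch '[[0,0,0.0003,5],[0,0,0.0003,5],[0,0,0.0003,5],[0,0,0.0003,5],[0,0,0,0],[0,0,0,0]]' >/dev/null; sh r.sh; done
```

```text
t20.27 z0.0490 f [-0.8 -0.4  4.9] m [-0.104  0.071 -0.025] q6 1.459 g0.0433 [0.5169 0.0321]
  t20.77 z0.0477 f [-0.3  0.   3.5] m [-0.002  0.002 -0.068] q6 1.808 g0.0433 [0.5168 0.0321]
```

```bash
python3 -m inch '[[0,0,0.0003,5],[0,0,0.0003,5],[0,0,0.0003,5],[0,0,0,0],[0,0,0,0]]' >/dev/null; sh r.sh; python3 -m inch '[[0,0,0.0003,5],[0,0,0.0003,5],[0,0,0.0003,5],[0,0,0,0],[0,0,0,0]]' >/dev/null; sh r.sh;  python3 -m inch '[[0,0,0.0003,5],[0,0,0.0003,5],[0,0,0.0003,5],[0,0,0,0],[0,0,0,0]]' >/dev/null; sh r.sh
```

```text
t21.18 z0.0472 f [-0.2  0.3  7.1] m [ 0.074  0.017 -0.045] q6 2.071 g0.0436 [0.5172 0.0322]
  t21.60 z0.0465 f [-0.2 -0.3  8.4] m [ 0.069 -0.032 -0.055] q6 2.333 g0.0434 [0.5173 0.0321]
  t22.02 z0.0460 f [-0.3 -0.3 11.7] m [ 0.049  0.058 -0.117] q6 2.595 g0.0435 [0.5176 0.0321]
```

The force began rising at TCP z ≈ 0.0475, which is an underside of about 75 mm and inside the gasket's 70–77 mm range. Part of that load is my own push across the thread's axial slack, and the last joint is near its limit. I'll take another 10°, then release and re-grip.

```bash
python3 -m inch '[[0,0,0.0001,4],[0,0,0.0001,4],[0,0,0,2],[0,0,0,0],[0,0,0,0],[0,0,0,0]]' >/dev/null; sh r.sh; python3 - <<'E'
from h import *
p,d=env.grab_frame("wrist");
cv2.imwrite("pics/w11.png",cv2.resize(p[180:340,240:400,::-1],(560,560),interpolation=cv2.INTER_CUBIC))
p,d=env.grab_frame("side");cv2.imwrite("pics/s11.png",cv2.resize(p[160:270,280:410,::-1],(650,550),interpolation=cv2.INTER_CUBIC))
E
```

```text
t22.52 z0.0459 f [ 0.4 -0.1 11.4] m [0.076 0.031 0.001] q6 2.769 g0.0435 [0.5177 0.032 ]
```

View pics/w11.png

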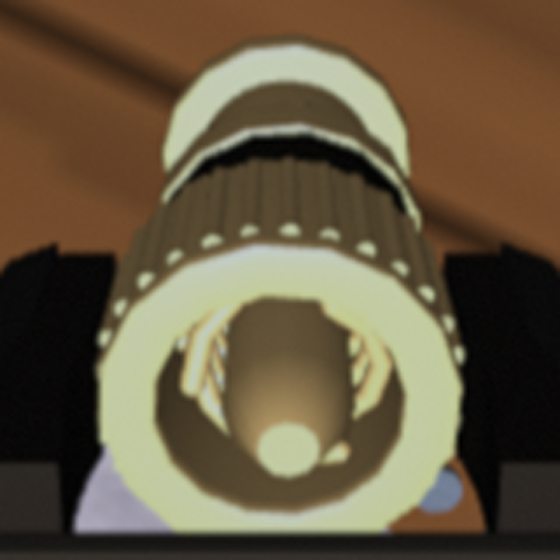

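View pics/s11.png

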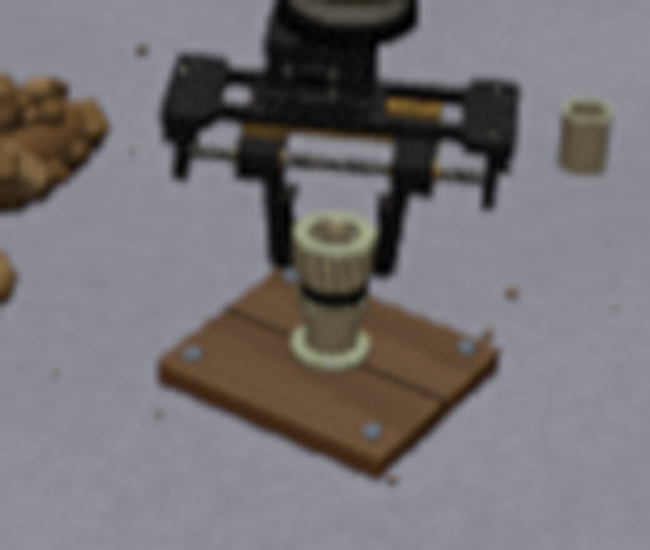

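```bash
python3 -m inch '[[0,0,-0.0005,0],[0,0,-0.0005,0],[0,0,0,0]]' >/dev/null; sh r.sh; python3 -m inch '[[0,0,0,0],[0,0,0,0],[0,0,0,0],[0,0,0,0],[0,0,0,0]]' 0.2 30 >/dev/null; sh r.sh
```

```text
t22.87 z0.0463 f [1.4 0.2 6.3] m [ 0.12  -0.325  0.   ] q6 2.769 g0.0437 [0.5176 0.0321]
  t23.28 z0.0455 f [-0.6  0.1 -0.1] m [ 0.113 -0.046 -0.031] q6 2.774 g0.0702 [0.5165 0.0323]
```

```bash
python3 -m inch '[[0,0,0,-7],[0,0,0,-7],[0,0,0,-7],[0,0,0,-7],[0,0,0,-7],[0,0,0,-7],[0,0,0,-7],[0,0,0,-7],[0,0,0,-7],[0,0,0,-7]]' >/dev/null; sh r.sh;python3 -m inch '[[0,0,0,-7],[0,0,0,-7],[0,0,0,-7],[0,0,0,-7],[0,0,0,-7],[0,0,0,-7],[0,0,0,-7],[0,0,0,-7],[0,0,0,0],[0,0,0,0]]' >/dev/null; sh r.sh
python3 - <<'E'
from h import *
p,d=env.grab_frame("wrist");cv2.imwrite("pics/w12.png",cv2.resize(p[180:340,240:400,::-1],(560,560),interpolation=cv2.INTER_CUBIC))
s=env.state();M=R.from_rotvec(s["ee_rot"]).as_matrix();print("err tool",M.T@(np.array([.5169,.0322,.108])-s["position"]))
E
```

```text
t24.12 z0.0456 f [ 0.5 -0.8 -0.8] m [0.033 0.021 0.027] q6 1.546 g0.0701 [0.5167 0.0322]
  t24.95 z0.0457 f [ 0.5 -0.2  0.4] m [-0.014 -0.044  0.007] q6 0.579 g0.0706 [0.5167 0.0322]
err tool [ 9.52218420e-05  8.70903753e-05 -6.22681325e-02]
```

View pics/w12.png

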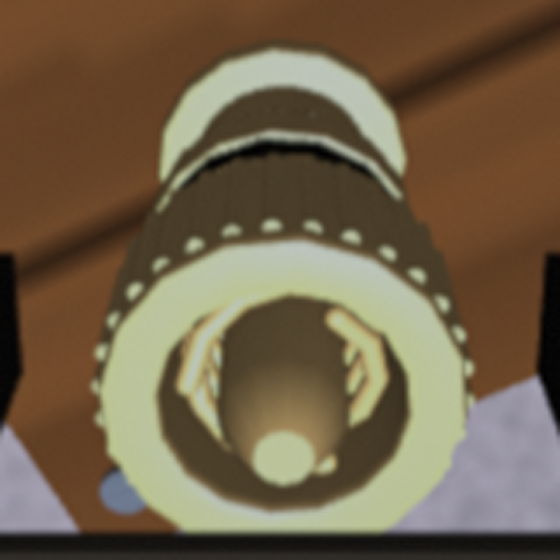

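```bash
python3 -m inch '[[0,0,0,0],[0,0,0,0],[0,0,0,0],[0,0,0,0],[0,0,0,0],[0,0,0,0],[0,0,0,0]]' 1 40 >/dev/null; sh r.sh;python3 -m inch '[[0,0,0.0001,2],[0,0,0.0001,2],[0,0,0.0001,2],[0,0,0.0001,2],[0,0,0,0],[0,0,0,0]]' >/dev/null; sh r.sh;python3 -m inch '[[0,0,0.0001,2],[0,0,0.0001,2],[0,0,0.0001,2],[0,0,0.0001,2],[0,0,0,0],[0,0,0,0]]' >/dev/null; sh r.sh
```

```text
t25.58 z0.0459 f [ 0.5 -2.6  0.6] m [-0.265 -0.057 -0.015] q6 0.576 g0.0432 [0.517 0.032]
  t26.08 z0.0454 f [-1.1 -3.5  0.6] m [-0.539  0.156 -0.023] q6 0.714 g0.0432 [0.5167 0.032 ]
  t26.58 z0.0451 f [-0.7 -1.   1.4] m [-0.249  0.014  0.002] q6 0.853 g0.0432 [0.5169 0.0322]
```

```bash
python3 -m inch '[[0,0,0.0001,2],[0,0,0.0001,2],[0,0,0.0001,2],[0,0,0.0001,2],[0,0,0.0001,2],[0,0,0,0],[0,0,0,0]]' >/dev/null; sh r.sh;python3 -m inch '[[0,0,0.0001,2],[0,0,0.0001,2],[0,0,0.0001,2],[0,0,0.0001,2],[0,0,0.0001,2],[0,0,0,0],[0,0,0,0]]' >/dev/null; sh r.sh
python3 - <<'E'
from h import *
p,d=env.grab_frame("wrist");cv2.imwrite("pics/w13.png",cv2.resize(p[180:340,240:400,::-1],(560,560),interpolation=cv2.INTER_CUBIC))
E
```

```text
t27.17 z0.0446 f [ 0.9 -1.1  1.9] m [-0.02  -0.088  0.092] q6 1.027 g0.0436 [0.517  0.0323]
  t27.75 z0.0440 f [-0.1 -1.6  1.9] m [-0.208  0.082  0.145] q6 1.202 g0.0437 [0.5168 0.0322]
```

View pics/w13.png

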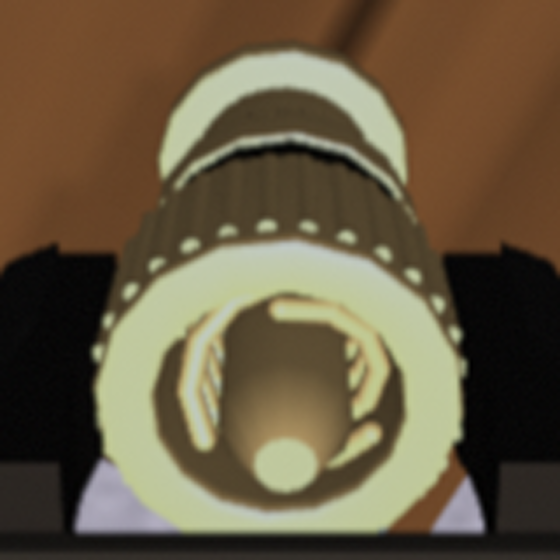

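The resisting moment is now rising, from 0 to 0.09 to 0.145 N·m. I'll take slow small turns with averaged readings.

```bash
python3 -m inch '[[0,0,0.0001,1.5],[0,0,0.0001,1.5],[0,0,0.0001,1.5],[0,0,0.0001,1.5],[0,0,0,0],[0,0,0,0]]' >/dev/null; sh r.sh;python3 -m inch '[[0,0,0,0]]'>/dev/null; sh r.sh; python3 -m inch '[[0,0,0,0]]'>/dev/null; sh r.sh;python3 -m inch '[[0,0,0.0001,1.5],[0,0,0.0001,1.5],[0,0,0.0001,1],[0,0,0,0],[0,0,0,0]]' >/dev/null; sh r.sh;python3 -m inch '[[0,0,0,0]]'>/dev/null; sh r.sh; python3 -m inch '[[0,0,0,0]]'>/dev/null; sh r.sh
```

```text
t28.30 z0.0437 f [ 0.4 -2.7  2.8] m [-0.24  -0.071  0.17 ] q6 1.307 g0.0436 [0.5171 0.0321]
  t28.38 z0.0437 f [ 0.4 -2.1  2.8] m [-0.268 -0.088  0.15 ] q6 1.307 g0.0430 [0.5171 0.0321]
  t28.47 z0.0437 f [ 0.6 -1.9  2.4] m [-0.301 -0.11   0.15 ] q6 1.308 g0.0434 [0.5171 0.0321]
  t28.88 z0.0434 f [ 1.2 -2.4  4.6] m [-0.242 -0.153  0.201] q6 1.377 g0.0433 [0.5171 0.0321]
  t28.97 z0.0435 f [ 1.6 -1.1  5.2] m [-0.279 -0.204  0.221] q6 1.378 g0.0437 [0.5171 0.0322]
  t29.05 z0.0435 f [ 1.4 -2.3  5.3] m [-0.274 -0.259  0.222] q6 1.378 g0.0431 [0.5171 0.0321]
```

```bash
python3 -m inch '[[0,0,0,1.5],[0,0,0,1.5],[0,0,0,1.5],[0,0,0,1.5],[0,0,0,0],[0,0,0,0]]' >/dev/null; sh r.sh;python3 -m inch '[[0,0,0,0]]'>/dev/null; sh r.sh; python3 -m inch '[[0,0,0,0]]'>/dev/null; sh r.sh
```

```text
t29.55 z0.0433 f [-0.  -2.1  3.8] m [-0.416 -0.154  0.162] q6 1.482 g0.0429 [0.5168 0.0322]
  t29.63 z0.0433 f [ 1.  -2.7  4.7] m [-0.354 -0.138  0.177] q6 1.482 g0.0436 [0.5168 0.0322]
  t29.72 z0.0433 f [ 0.3 -2.5  4. ] m [-0.313 -0.169  0.166] q6 1.482 g0.0434 [0.5168 0.0322]
```

```bash
python3 - <<'E'
from h import *
p,d=env.grab_frame("wrist");cv2.imwrite("pics/w14.png",cv2.resize(p[180:340,240:400,::-1],(560,560),interpolation=cv2.INTER_CUBIC))
E
```

```text
(no output)
```

View pics/w14.png

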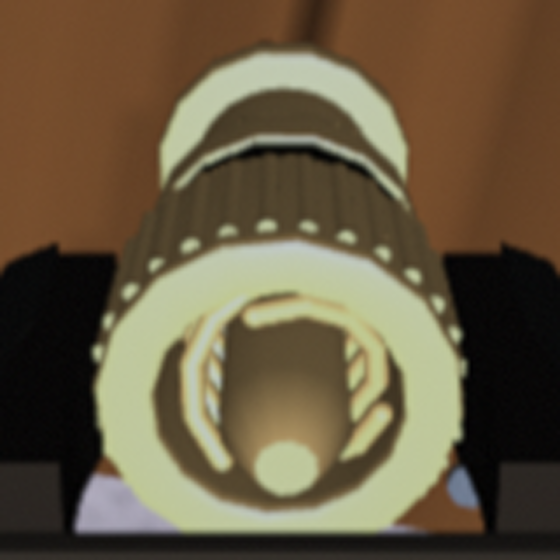

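The ribs sit in the same place between the pads as before, so there has been no slip. The tool's 4 N push is relieving the thread, so I'll unload it and take a small final nip.

```bash
python3 -m inch '[[0,0,-0.0003,0],[0,0,0,0]]' >/dev/null; sh r.sh; python3 -m inch '[[0,0,0.0001,1],[0,0,0,1],[0,0,0.0001,1],[0,0,0.0001,1],[0,0,0,1],[0,0,0,0],[0,0,0,0]]' >/dev/null; sh r.sh;python3 -m inch '[[0,0,0,0]]'>/dev/null; sh r.sh; python3 -m inch '[[0,0,0,0]]'>/dev/null; sh r.sh
```

```text
t29.93 z0.0434 f [ 2.3 -2.4  0.2] m [-0.362 -0.318  0.12 ] q6 1.483 g0.0434 [0.5168 0.0322]
  t30.52 z0.0432 f [ 0.2 -3.1  0.7] m [-0.414 -0.231  0.319] q6 1.570 g0.0433 [0.5167 0.0322]
  t30.60 z0.0432 f [ 0.2 -3.3 -0.7] m [-0.421 -0.164  0.248] q6 1.570 g0.0432 [0.5167 0.0322]
  t30.68 z0.0432 f [ 0.6 -2.6  0.5] m [-0.408 -0.115  0.27 ] q6 1.570 g0.0435 [0.5167 0.0322]
```

The moment is a steady 0.25–0.32 N·m with no axial push, so the nut is snug. I estimate about 3.5–4 mm of the 6.5 mm gasket travel is used. I'll release and withdraw.

```bash
python3 -m inch '[[0,0,0,0],[0,0,0,0],[0,0,0,0],[0,0,0,0],[0,0,0,0],[0,0,0,0],[0,0,0,0],[0,0,0,0]]' 0 >/dev/null; sh r.sh; python3 -m inch '[[0,0,-0.01,0],[0,0,-0.03,0],[0,0,-0.04,0],[0,0,-0.04,0],[0,0,-0.02,0],[0,0,0,0],[0,0,0,0],[0,0,0,0]]'; python3 - <<'E'
from h import *
p,d=env.grab_frame("wrist");cv2.imwrite("pics/w15.png",p[:,:,::-1])
s=env.state();np.save("pics/w15.npy",np.r_[s["position"],s["ee_rot"]])
p,d=env.grab_frame("side");cv2.imwrite("pics/s15.png",cv2.resize(p[140:270,270:410,::-1],(700,650)[:2],interpolation=cv2.INTER_CUBIC)[:600])
E
```

```text
t31.35 z0.0433 f [-0.5 -0.3  0. ] m [-0.005 -0.027 -0.019] q6 1.570 g0.0882 [0.5168 0.0322]
time: 32.02
position: [0.5161, 0.0323, 0.1821]
ee_rot: [-3.131, 0.261, 0.004]
ft_force: [-0.2, 0.1, -0.4]
grip_width: 0.0881
```

View pics/w15.png

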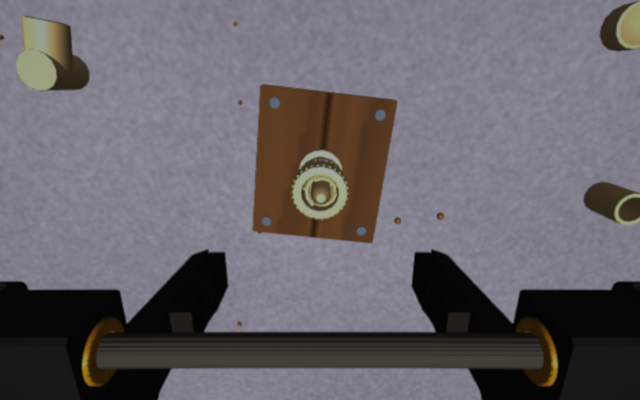

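View pics/s15.png

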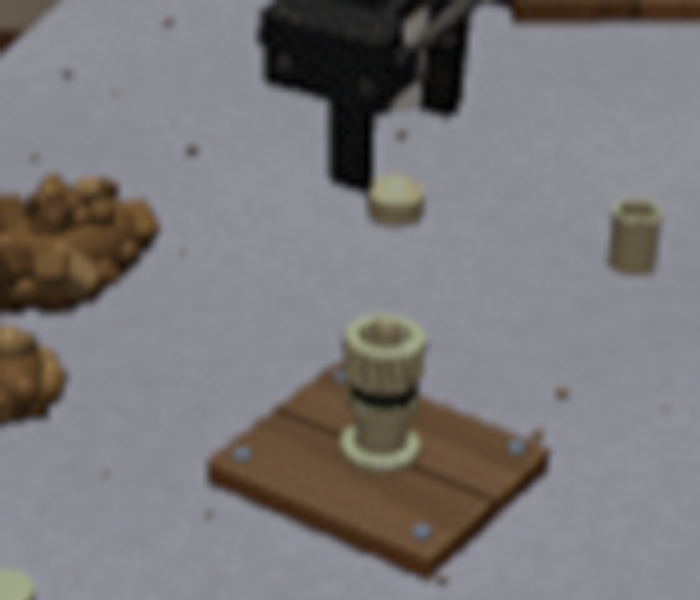

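The nut sits square on the stub, with its top ring at about (320,191) in the wrist view, and the gripper is clear of it. I'll make one height check from the depth, which should give a top at about 0.097, and confirm it is steady.

```bash
python3 -m inch '[[0,0,0,0],[0,0,0,0],[0,0,0,0],[0,0,0,0],[0,0,0,0],[0,0,0,0]]' >/dev/null; python3 - <<'E'
from h import *
s=env.state();c=cam("wrist",s);K,D,W=c
p,d=env.grab_frame("wrist")
vv,uu=np.mgrid[160:225,285:356]; z=d[160:225,285:356]
q=cv2.undistortPoints(np.stack([uu.ravel(),vv.ravel()],-1).astype(float)[:,None],K,D)[:,0]
X=(W[:3,:3]@np.c_[q*z.ravel()[:,None],z.ravel()].T).T+W[:3,3]
r=np.hypot(X[:,0]-.5169,X[:,1]-.0322); m=(r>.0155)&(r<.0205)&(X[:,2]>.085)&(X[:,2]<.11)
print(s["time"],m.sum(),np.median(X[m],0))
for k in range(4):
    a=(np.arctan2(X[:,1]-.0322,X[:,0]-.5169)//(np.pi/2)==k-2)&m; print(k,a.sum(),np.median(X[a,2]))
m2=(abs(r-.055)<.01);bd=m2&(X[:,2]<.03);print("board",bd.sum(),np.median(X[bd,2]) if bd.any() else None)
E
```

```text
32.6167 817 [0.51867972 0.03200813 0.09676591]
0 192 0.09670268877827376
1 221 0.09689489898347314
2 211 0.09671950166121424
3 193 0.09670442670998225
board 955 0.01719274622995176
```

The nut is level within 0.2 mm and its top is at 0.097, as expected. I'm handing in.

```bash
python3 -c "
from station import env;print(env.finish_job());print(env.state()['time'])"
```

```text
the job is handed in; nothing more can be done
None
the job is handed in; nothing more can be done
```

The ring nut is screwed down snugly on the stub's gasket, the gripper is clear of it, and I handed the job in at about 32.7 s of the 72 s allowed.

- **Missed first grasp:** The first grasp closed above the nut without moving it. Wrist depth and the side view both put the real fingertips about 31 mm short of the TCP described in the task. I corrected for that and gripped the nut cleanly the second time.
- **Screwing down:** A start was found at once. The nut went clockwise about 310° in the first grip and about 57° more after one re-grip, so about one turn in all. The gasket was met at roughly 75 mm above the counter.
- **Tightness:** The resisting moment rose from about 0 to 0.25–0.32 N·m with no axial push. I estimate the gasket is compressed 3.5–4.3 mm of the 6.5 mm at which it goes solid.
- **Last checks:** With the gripper withdrawn, depth put the nut's top at 0.097 m, as expected, level within about 0.2 mm. The neighbouring things I could see looked undisturbed; I did not measure them again.
- **Readings that disagreed:**
  - One late moment reading dipped from 0.22 to 0.17 N·m while the tool was still pushing down about 4 N. The ribs showed no slip, and the moment rose again once the push was removed.
  - The depth reading of the wooden board was about 0.8 mm low, so the compression figure is uncertain by about that much.

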